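Hang rinsed test cups to drain in the measuring lab

TASK

The rinsed steel cups must drain before they are measured. A short cup has been hung on the rack's long peg by mistake: move it to the free short peg, and hang the tall cup that lies on the mat on the long peg, both mouth-down and slid fully home so that the inside floor rests on the peg's tip, and left hanging still. The other short cup stays hanging on its short peg; leave the wash bottle, the steel weight and the red spring bin where they stand.

Things in the scene. Friction and masses are not known exactly. Their poses are not given: they have to be found in the camera images.
- rack: the drain rack, fixed: a thin steel drip tray (170 x 290 mm, edges 12 mm high) with a white rail 26 mm thick, 290 mm long and 61 mm high at its far side, along the rack's y axis, 120 mm along +x from the rack's origin (on the bench); the pegs rise from the rail's top and lean over the tray to the rack's -x, roughly towards the robot
- long_peg_rod: a straight round-ended white plastic draining peg of the rack, 16 mm in diameter; its root is the body's origin, its +z axis runs along the peg's axis to the tip (up at 40 degrees above level, horizontally towards the rack's -x), 135 mm from root to tip. The root is in the middle of the rail's top, 60 mm above the bench. The three pegs stand 105 mm apart in a row, in an order that varies
- long_peg_tip (a point): the very tip of the peg, on its axis
- short_peg_rod: a straight round-ended white plastic draining peg of the rack, 16 mm in diameter; its root is the body's origin, its +z axis runs along the peg's axis to the tip (up at 40 degrees above level, horizontally towards the rack's -x), 90 mm from root to tip. The root is in the middle of the rail's top, 60 mm above the bench. The three pegs stand 105 mm apart in a row, in an order that varies; free at the start
- short_peg_tip (a point): the very tip of the peg, on its axis
- taken_peg_rod: a straight round-ended white plastic draining peg of the rack, 16 mm in diameter; its root is the body's origin, its +z axis runs along the peg's axis to the tip (up at 40 degrees above level, horizontally towards the rack's -x), 90 mm from root to tip. The root is in the middle of the rail's top, 60 mm above the bench. The three pegs stand 105 mm apart in a row, in an order that varies; carries resting_cup
- taken_peg_tip (a point): the very tip of the peg, on its axis
- tall_cup: a plain round stainless-steel cup without handle, a thin bead round the mouth, outside diameter 62 mm, wall 2 mm (bore 58 mm), 125 mm high over all, floor 4 mm thick, about 240 g. Origin: on its axis, halfway up; +z points along the axis to the mouth. At the start it lies on its side on the mat, its axis 34 mm above the bench, mouth in any direction within about 115 degrees of straight away from the robot
- tall_cup_floor (a point): centre of the cup's inside floor
- tall_cup_mouth (a point): centre of the mouth, 62.5 mm along +z from the cup's origin
- stray_cup: a plain round stainless-steel cup without handle, a thin bead round the mouth, outside diameter 62 mm, wall 2 mm (bore 58 mm), 80 mm high over all, floor 4 mm thick, about 160 g. Origin: on its axis, halfway up; +z points along the axis to the mouth. At the start it hangs mouth-down on the long peg: axis along the peg's and about 20 mm below it (square to it), bore on the peg, inside floor on its tip
- stray_cup_floor (a point): centre of the cup's inside floor
- stray_cup_mouth (a point): centre of the mouth, 40 mm along +z from the cup's origin
- resting_cup: a plain round stainless-steel cup without handle, a thin bead round the mouth, outside diameter 62 mm, wall 2 mm (bore 58 mm), 80 mm high over all, floor 4 mm thick, about 160 g. Origin: on its axis, halfway up; +z points along the axis to the mouth. It already hangs rightly on the other short peg and stays there
- resting_cup_floor (a point): centre of the cup's inside floor
- resting_cup_mouth (a point): centre of the mouth, 40 mm along +z from the cup's origin
- mat: a black rubber mat, 240 x 260 x 3 mm, fixed on the bench to the right or the left of the rack; origin: centre of its underside
- wash_bottle: bystander: white plastic bottle, 56 mm in diameter, 190 mm tall, standing between mat and rack; origin: centre of its underside
- weight: bystander: steel test weight, 44 mm in diameter, 62 mm tall with a knob, standing just beyond the far edge of the mat; origin: centre of its underside
- spring_bin: bystander: red open bin with springs, 100 x 180 x 55 mm, standing beyond the mat; origin: centre of its underside

How it is judged (in metres and radians):
At the end, for the whole second after the job is handed in: The tall cup hangs on the long peg, the stray short cup on the free short peg and the resting cup still on its own, all mouth-down: inside floor within 6 mm of the tip's level along the peg, axis within 0.25 rad of the peg's, cups at rest and released (z of tall_cup_floor in the frame of long_peg_rod between 0.129 and 0.141 m and distance between tall_cup_floor and long_peg_tip below 0.032 m and z of tall_cup_mouth in the frame of long_peg_rod below 0.085 m and angle between the z axis of tall_cup and the z axis of long_peg_rod, either way round below 0.25 rad and z of stray_cup_floor in the frame of short_peg_rod between 0.084 and 0.096 m and distance between stray_cup_floor and short_peg_tip below 0.032 m and z of stray_cup_mouth in the frame of short_peg_rod below 0.04 m and angle between the z axis of stray_cup and the z axis of short_peg_rod, either way round below 0.25 rad and z of resting_cup_floor in the frame of taken_peg_rod between 0.084 and 0.096 m and distance between resting_cup_floor and taken_peg_tip below 0.032 m and z of resting_cup_mouth in the frame of taken_peg_rod below 0.04 m and angle between the z axis of resting_cup and the z axis of taken_peg_rod, either way round below 0.25 rad and linear speed of each of tall_cup, stray_cup, resting_cup below 0.02 m/s); the robot touches nothing.
It fails at once if the wash bottle is moved by more than 30 mm or tipped (distance of wash_bottle from where it was at the start of the episode above 0.03 m or angle between wash_bottle's own z axis and vertical above 0.4 rad).
It fails at once if the steel weight is moved by more than 30 mm or tipped (distance of weight from where it was at the start of the episode above 0.03 m or angle between weight's own z axis and vertical above 0.4 rad).
It fails at once if the red spring bin is moved by more than 30 mm or tipped (distance of spring_bin from where it was at the start of the episode above 0.03 m or angle between spring_bin's own z axis and vertical above 0.4 rad).
It also fails if it takes over 64 s, if anything falls off the work surface, if the arm or the gripper's body presses on something with over 40 N, if the wrist force passes 120 N, or if a joint passes its speed limit or range.

ROBOT

A 7-joint arm with a two-finger parallel gripper is mounted at the origin on the work surface. World frame = base frame: x ahead of the robot, y to its left, z up, the work surface at z = 0. Lengths are in mm, angles in rad, forces in N, time in s.
With the tool pointing down it reaches from about 425 to 1025 mm from the base axis. Payload 3.6 kg.
Tool frame: the origin (TCP) lies midway between the tips of the shut fingers; the grasp point (between the pads) lies bot.grip_depth behind it (bot.grip_depth is the distance from the TCP to the grasp point, in mm); x points along the fingers, z is the direction in which the jaws open and shut, and the axes are right-handed (so a half turn about x gives the same grasp; the last joint's range is limited). The gripper opens to 85 mm and grips with 20 to 120 N. Pads are 22 mm wide; open, the fingers measure 114 mm over their backs; the gripper's body (76 mm by 85 mm) begins 54 mm behind the grasp point. The pads swing forward as they close: fully open they stand 13 mm farther back than shut.
Start: joints at [-1.266, 0.591, 0.048, 1.609, -0.033, 0.943, -0.034], TCP at [280.854, 668.394, 231.302] pointing down, gripper open.
Joint ranges: [-2.69, 2.69], [-0.47, 2.24], [-1.27, 1.36], [0.19, 2.51], [-1.53, 4.68], [0.08, 2.07], [-3.09, 3.09]. Speed limits (rad/s): [2.57, 2.57, 3.14, 3.14, 3.14, 3.14, 3.14].

INTERFACE

Orientations are given as a unit quaternion [w, x, y, z].
In Python, from station import bot gives the robot as it stands.
- The arm moves only by the tool carry_out, never from a script. Its argument "series" is a list of rows, each a list of 6 numbers: the shift along the tool's x, y, z in units of 25 mm (1.0 is 25 mm), then the turn, a rotation vector about the tool's x, y, z in units of 5 degrees (1.0 is 5 degrees). A call has exactly 10 rows; each row is the pose to reach, as a shift and turn from the pose measured when the call began, along the tool's axes at that moment; what a row does not reach only later rows make up. A row lasts 1/10 s, in which the tool goes at most 50 mm and 8.59 degrees, less where a joint would pass 70% of its speed; a pose out of reach is approached as far as the arm can. A call with a gripper value outside its range is refused whole. "claw" is the finger opening in mm, from 0 to 85.4, set as the call begins (left out, the last holds). The fingers move at their own pace and stop on an object; "newtons" is the grip in N (left out, the last holds). Time passes only in rows, so rows that repeat a pose let the fingers close, or fill a call up. It gives the time, the measured TCP pose, the force and the opening at its end, in the units of the state.
- bot.read_state(): the state, without advancing time (a new reading comes with each control period).
- bot.snapshot(name): name is "scene" or "top"; returns the picture (480x640x3 uint8, red, green, blue); there is no depth.
- bot.camera_params(name): a dict with "fx", "fy", "cx", "cy" (pixels), "dist" ([k1, k2, p1, p2, k3] as OpenCV has them; the pictures are not rectified), "T" (4x4, takes a point from camera to world coordinates). Camera axes: x right, y up, looking along -z (the intrinsics and any distortion apply to the point x, -y, -z); pixel columns grow to the right and rows downward; lengths in mm; the calibration is good to about 2 mm. A picture is of the moment at which its call begins. camera_params takes no time and is no camera call.
- bot.finish_job(): hands the job in, once; it reports no verdict.
The state is a dict: "time": time; "qpos": joint angles; "qvel": joint speeds; "tau": joint torques, N m; "ee_pos": TCP position; "tcp_rot": TCP orientation; "wrist_force": force on the tool from outside, world axes, zero at the start; "moment": the same for the moment, N m; "opening": finger opening in mm.
Only numpy, scipy, OpenCV 4.12 (cv2) and the standard library are available. Lean on these libraries where they do the work, as an engineer would, in place of code of your own. Each camera call takes 0.05 s, during which the arm holds its last target. There are 200 camera calls.

## Working session

There is one attempt and no reset: what is moved stays moved. The work goes in short steps, Python scripts to look and compute and a tool call to move; the robot and the scene stay as the last step left them, time stands still between calls to the robot, and variables do not carry over. Pictures are saved under pics/ and viewed, about 8 in all and at most 12, crops included, and the job is handed in when it is done.

Besides the shell and the picture viewer there is one more tool, called after "Emit:" as name(argument=value, ...) on one line, values as JSON. carry_out: Moves the arm, as the interface text tells. Its arguments: {"type":"object","properties":{"series":{"type":"array","items":{"type":"array","items":{"type":"number"}}},"claw":{"type":"number"},"newtons":{"type":"number"}},"required":["series"]}

```bash
ls; mkdir -p pics
python3 - <<'E'
from station import bot
import cv2,numpy as np
np.set_printoptions(precision=4,suppress=True)
for n in ("scene","top"):
    im=bot.snapshot(n); cv2.imwrite(f"pics/{n}0.png",im[:,:,::-1])
    p=bot.camera_params(n); print(n,p)
print(bot.read_state(),bot.grip_depth)
E
```

```text
pics
scene {'fx': 440.4757535950346, 'fy': 440.4757535950346, 'cx': 317.6005659511179, 'cy': 237.1026802337041, 'dist': array([-0.0218,  0.    ,  0.    ,  0.    ,  0.    ]), 'T': array([[  -0.0644,   -0.5511,    0.8319, 1363.6763],
       [   0.9979,   -0.0354,    0.0538,   39.8036],
       [  -0.0002,    0.8337,    0.5523,  595.5464],
       [   0.    ,    0.    ,    0.    ,    1.    ]])}
top {'fx': 469.45772907988777, 'fy': 469.45772907988777, 'cx': 309.0740697632226, 'cy': 241.73561998749753, 'dist': array([-0.0124,  0.    ,  0.    ,  0.    ,  0.    ]), 'T': array([[   0.0269,    0.9966,   -0.0778,  514.749 ],
       [  -0.9996,    0.0262,   -0.0093,  -11.4793],
       [  -0.0072,    0.078 ,    0.9969, 1047.9297],
       [   0.    ,    0.    ,    0.    ,    1.    ]])}
{'time': 0.1, 'qpos': array([-1.2665,  0.592 ,  0.0483,  1.6097, -0.0333,  0.9427, -0.0337]), 'qvel': array([-0.0003, -0.002 , -0.0008, -0.0031,  0.0011,  0.0007, -0.0012]), 'tau': array([  0.0049, -54.9999,   1.5533, -19.8824,   0.0097,   0.0039,
        -0.    ]), 'ee_pos': array([280.5462, 667.7114, 230.2496]), 'tcp_rot': array([ 0.5883, -0.3918,  0.5895,  0.3909]), 'wrist_force': array([-0.0998,  0.6391,  0.09  ]), 'moment': array([-0.0443, -0.0149,  0.0715]), 'opening': 85.3533252519682} 18.700000000000003
```

View pics/scene0.png

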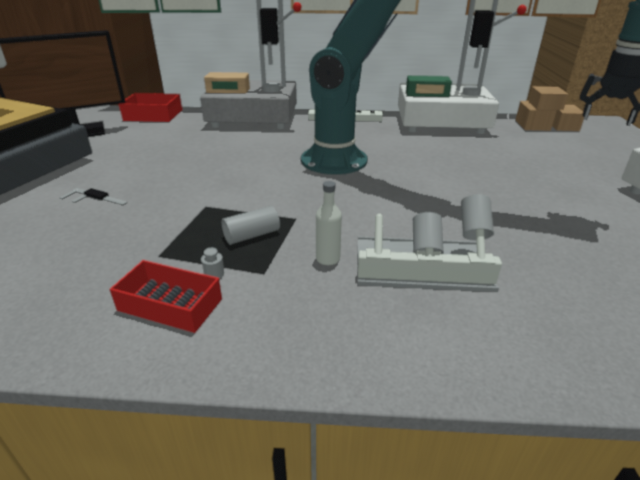

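View pics/top0.png

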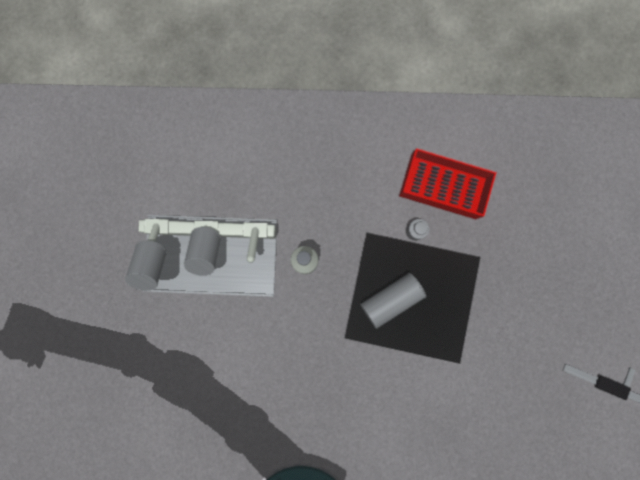

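The top view shows the rack at the left: stray cup on the outer long peg (147,263), resting cup in the middle (204,250), free short peg at (252,245). The tall cup is at (394,300) on the mat, and the bottle is at (305,258).

```bash
cat > h.py <<'E'
import cv2,numpy as np
from scipy.spatial.transform import Rotation as R
from station import bot
np.set_printoptions(precision=3,suppress=True)
P={n:bot.camera_params(n) for n in("scene","top")}
def ray(n,uv):
    p=P[n];K=np.array([[p["fx"],0,p["cx"]],[0,p["fy"],p["cy"]],[0,0,1]])
    u=cv2.undistortPoints(np.array(uv,float).reshape(-1,1,2),K,p["dist"]).reshape(-1,2)
    d=np.c_[u[:,0],-u[:,1],-np.ones(len(u))]@p["T"][:3,:3].T
    return p["T"][:3,3],d/np.linalg.norm(d,axis=1)[:,None]
def onz(n,uv,z):
    o,d=ray(n,uv); return o+d*((z-o[2])/d[:,2])[:,None]
def tri(a,b):
    o1,d1=ray("top",[a]);o2,d2=ray("scene",[b]);d1=d1[0];d2=d2[0]
    s=np.linalg.lstsq(np.c_[d1,-d2],o2-o1,rcond=None)[0]
    p,q=o1+s[0]*d1,o2+s[1]*d2; return (p+q)/2,np.linalg.norm(p-q)
def proj(n,X):
    p=P[n];K=np.array([[p["fx"],0,p["cx"]],[0,p["fy"],p["cy"]],[0,0,1]])
    c=(np.array(X,float).reshape(-1,3)-p["T"][:3,3])@p["T"][:3,:3]
    return cv2.projectPoints((c*[1,-1,-1]).reshape(-1,1,3),np.zeros(3),np.zeros(3),K,p["dist"])[0].reshape(-1,2)
def rot(s=None):
    s=s or bot.read_state();w,x,y,z=s["tcp_rot"];return R.from_quat([x,y,z,w])
def delta(pos,Rt):
    """move row (units) from the present pose to TCP pos, rotation Rt"""
    s=bot.read_state();R0=rot(s)
    return np.r_[R0.inv().apply(np.array(pos)-s["ee_pos"])/25,np.degrees((R0.inv()*Rt).as_rotvec())/5]
E
python3 - <<'E'
from h import *
t=cv2.imread("pics/top0.png");s=cv2.imread("pics/scene0.png")
a=cv2.resize(t[205:305,120:330],None,fx=3.8,fy=3.8,interpolation=cv2.INTER_CUBIC)
b=cv2.resize(t[260:335,350:440],None,fx=4,fy=4,interpolation=cv2.INTER_CUBIC)
c=cv2.resize(s[185:295,350:505],None,fx=2.7,fy=2.7,interpolation=cv2.INTER_CUBIC)
W=np.zeros((700,800,3),np.uint8)
W[:a.shape[0],:a.shape[1]]=a
W[385:385+min(300,b.shape[0]),:b.shape[1]]=b[:300]
W[385:385+c.shape[0],370:370+c.shape[1]]=c[:,:430]
cv2.imwrite("pics/crop1.png",W[:690]) if 0 else cv2.imwrite("pics/crop1.png",cv2.resize(W,(685,600)))
# cup on mat: not black, inside mat
g=cv2.cvtColor(t,cv2.COLOR_BGR2GRAY)
m=((g>60)*255).astype(np.uint8);roi=np.zeros_like(m);roi[265:335,352:436]=m[265:335,352:436]
k=[c for c in cv2.findContours(roi,0,1)[0] if 800<cv2.contourArea(c)<4000]
for c in k:
    r=cv2.minAreaRect(c);bx=cv2.boxPoints(r);print("cup",r,onz("top",bx,34).round(1).tolist())
print("mat?", [ (cv2.minAreaRect(c)) for c in cv2.findContours(((g<45)*255).astype(np.uint8)[220:380,330:500],0,1)[0] if cv2.contourArea(c)>5000])
hsv=cv2.cvtColor(t,cv2.COLOR_BGR2HSV)
x=t.astype(int);wm=((x.min(2)>185)*255).astype(np.uint8);wm[:200]=0;wm[310:]=0;wm[:,:120]=0;wm[:,330:]=0
for c in cv2.findContours(wm,0,1)[0]:
    if cv2.contourArea(c)>30: r=cv2.minAreaRect(c);print("white",cv2.contourArea(c),r,onz("top",cv2.boxPoints(r),61).round(1).tolist())
print(rot().as_matrix())
print("rail brightness",t[229,225],t[245,253],t[280,260],t[222,150])
E
```

```text
cup ((393.8643493652344, 300.0068359375), (29.4458065032959, 62.49653625488281), 57.38076400756836) [[462.0, -113.9, 34.0], [537.0, -225.9, 34.0], [484.8, -260.4, 34.0], [410.3, -148.8, 34.0]]
mat? [((82.59416198730469, 77.67771911621094), (115.67488098144531, 106.24990844726562), 11.888657569885254)]
white 36.0 ((270.0, 230.5), (9.0, 4.0), 90.0) [[622.9, 85.5, 61.0], [623.1, 77.0, 61.0], [604.0, 76.4, 61.0], [603.8, 84.9, 61.0]]
white 668.5 ((217.41134643554688, 228.21644592285156), (97.08238220214844, 12.230219841003418), 2.2906100749969482) [[603.8, 295.7, 61.0], [629.9, 296.0, 61.0], [626.9, 89.5, 61.0], [601.0, 89.7, 61.0]]
white 199.0 ((152.5, 226.0), (12.0, 27.0), 90.0) [[628.6, 360.4, 61.0], [630.1, 302.7, 61.0], [604.5, 301.4, 61.0], [603.0, 358.9, 61.0]]
[[-0.001 -0.922  0.387]
 [-0.002  0.387  0.922]
 [-1.    -0.    -0.002]]
rail brightness [205 215 208] [149 156 150] [181 178 173] [197 208 200]
```

View pics/crop1.png

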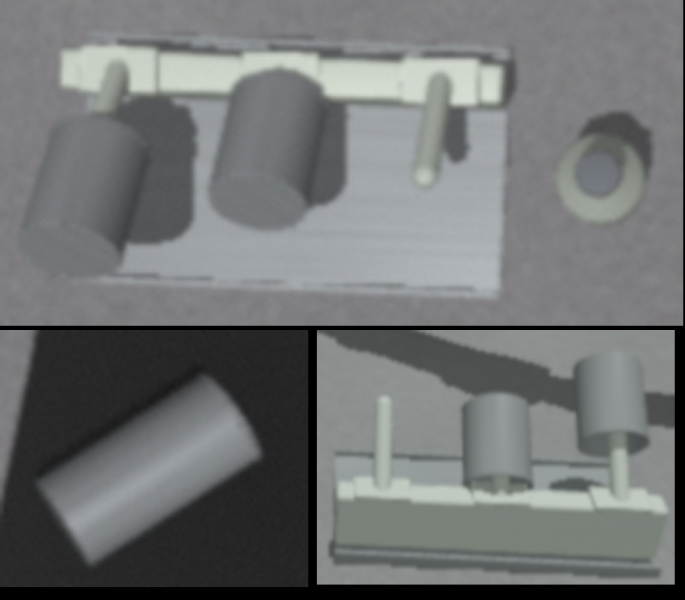

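The crop shows the free peg's tip at about (250.6, 259) in top and (379, 214) in scene. The rail runs from about (138,226) to (274,230). I still have to find which end of the tall cup is the mouth.

Run:
```python
from h import *
t=cv2.imread("pics/top0.png");s=cv2.imread("pics/scene0.png")
b=cv2.resize(t[265:335,355:435],None,fx=5,fy=5,interpolation=cv2.INTER_CUBIC)
c=cv2.resize(s[195:255,210:290],None,fx=5,fy=5,interpolation=cv2.INTER_CUBIC)
W=np.zeros((350,800,3),np.uint8);W[:,:400]=b;W[:300,400:]=c
W=np.clip((W.astype(float)-20)*1.6,0,255).astype(np.uint8);cv2.imwrite("pics/crop2.png",W)
print("rail ends",onz("top",[[138.6,226.5],[274.5,230.5]],61))
# rail edge columns free of pegs: gradient of green-ish white
for u in (170,176,184,222,230,236):
    col=t[210:245,u].astype(int).min(1);w=np.where(col>170)[0]+210;print(u,w.min()-.5,w.max()+.5,onz("top",[[u,w.min()-.5],[u,w.max()+.5]],61)[:,:2].round(1).tolist())
print("short tip",tri((250.6,259.5),(379.4,214.5)), "tip axis at 118:",onz("top",[[250.6,260.5]],118))
print("short root",onz("top",[[255.2,229]],62))
print("bottle top",tri((304.5,257),(329.5,185)))
# cup silhouettes for stray: floor end centre
print(onz("top",[[394,300]],34))
```

```text
rail ends [[614.698 360.44   61.   ]
 [613.677  71.433  61.   ]]
170 221.5 232.5 [[627.1, 294.0], [603.7, 292.8]]
176 221.5 232.5 [[627.4, 281.2], [604.0, 280.1]]
184 222.5 232.5 [[625.7, 264.1], [604.4, 263.1]]
222 223.5 234.5 [[625.7, 183.2], [602.3, 182.2]]
230 223.5 234.5 [[626.1, 166.2], [602.7, 165.3]]
236 223.5 234.5 [[626.4, 153.5], [603.1, 152.6]]
short tip (array([549.048, 115.616, 117.65 ]), np.float64(6.721015357724298)) tip axis at 118: [[546.974 112.108 118.   ]]
short root [[615.696 112.255  62.   ]]
bottle top (array([553.502,   8.015, 186.523]), np.float64(7.643403452772808))
[[ 473.419 -187.419   34.   ]]
```

View pics/crop2.png

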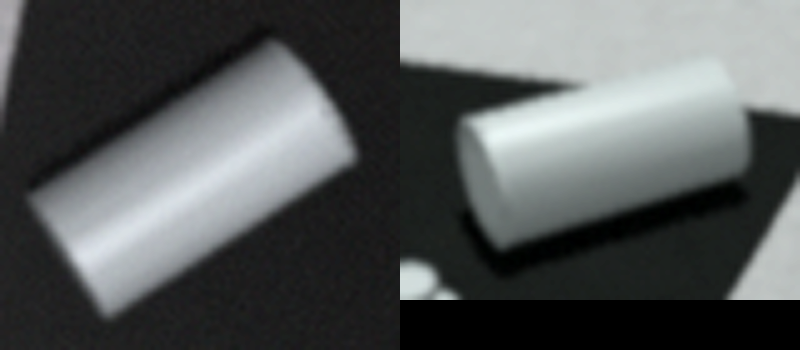

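The tall cup's axis lies at azimuth −56°. Only the far (+x, −y) end fits the stated ±115° bound, so I take that as the mouth and will check it once the cup is held. Next I compare the peg model with the cups in the image and plan the stray cup's approach.

```bash
cat >> h.py <<'E'
c4,s4=np.cos(np.radians(40)),np.sin(np.radians(40))
u=np.array([-c4,0,s4]);n=np.array([s4,0,c4])
LT=np.array([512.1,321.5,146.8]);ST=np.array([546,111.5,117.9])   # peg tips
RT=R.from_matrix(np.c_[-n,u,[0,1,0]])   # tool x=-n, y=u, z=+y
D=25.0
def tcp(cup,off=0.): return np.array(cup)-D*n+off
def go(p,Rt=RT):
    s=bot.read_state();print("t",s["time"],"q",s["qpos"],"pos",s["ee_pos"],"F",s["wrist_force"],"open",s["opening"],"roterr",np.degrees((rot(s).inv()*Rt).as_rotvec()));print("row",delta(p,Rt))
STRAY=LT-21*n-36*u
E
python3 - <<'E'
from h import *
fl=LT-21*n; print(STRAY, "outer floor ctr px",proj("top",fl+4*u),proj("scene",fl+4*u),"centre",proj("top",STRAY),proj("scene",STRAY))
print("outer floor ctr corners y±31",proj("top",[fl+4*u+[0,31,0],fl+4*u-[0,31,0],fl-76*u+[0,31,0],fl-76*u-[0,31,0]]))
print("top-edge scene",proj("scene",[fl+4*u+31*n,fl+4*u+[0,31,0],fl+4*u-[0,31,0]]))
t=cv2.imread("pics/top0.png");x=t.astype(int);print(t[265,120:180:2].mean(1).astype(int))
go(tcp(STRAY,130*n))
E
```

```text
[526.179 321.5   107.573] outer floor ctr px [[141.42 283.7 ]] [[471.464 199.165]] centre [[146.886 268.252]] [[472.394 216.411]]
outer floor ctr corners y±31 [[125.636 283.257]
 [157.229 284.142]
 [137.155 253.292]
 [166.948 254.092]]
top-edge scene [[475.724 193.815]
 [485.787 199.621]
 [457.169 198.712]]
[129 125 125 126 124 109 113 117 121 121 119 117 116 116 113 108 102  98
  90  82  73  72  87  86  88  87  86  88  87  96]
t 0.1 q [-1.267  0.592  0.048  1.61  -0.033  0.943 -0.034] pos [280.546 667.711 230.25 ] F [-0.1    0.639  0.09 ] open 85.3533252519682 roterr [-21.889   7.839  39.446]
row [  1.708 -16.911  -7.913  -4.378   1.568   7.889]
```

Emit:
carry_out(series=[[0.2,-2,-0.9,-0.5,0.2,0.9],[0.4,-4,-1.8,-1,0.4,1.8],[0.6,-6,-2.8,-1.6,0.6,2.8],[0.8,-8,-3.7,-2.1,0.8,3.7],[1,-10,-4.7,-2.6,0.9,4.7],[1.2,-12,-5.6,-3.1,1.1,5.6],[1.4,-14,-6.5,-3.6,1.3,6.5],[1.6,-15.5,-7.3,-4,1.5,7.3],[1.7,-16.9,-7.9,-4.4,1.6,7.9],[1.7,-16.9,-7.9,-4.4,1.6,7.9]], claw=85)

```text
time: 1.1
ee_pos: [598.7, 313.6, 184.0]
tcp_rot: [0.299, -0.298, 0.645, 0.637]
wrist_force: [-0.3, -0.4, -0.2]
opening: 85.1
```

```bash
python3 -c "
from h import *
go(tcp(STRAY,130*n));go(tcp(STRAY))"
```

```text
t 1.1 q [-0.344  0.883 -0.162  1.314 -0.179  1.584  1.13 ] pos [598.687 313.623 183.994] F [-0.269 -0.353 -0.213] open 85.11821018012859 roterr [-0.612 -0.196 -0.086]
row [ 0.005  0.26   0.312 -0.122 -0.039 -0.017]
t 1.1 q [-0.344  0.883 -0.162  1.314 -0.179  1.584  1.13 ] pos [598.687 313.623 183.994] F [-0.269 -0.353 -0.213] open 85.11821018012859 roterr [-0.612 -0.196 -0.086]
row [ 5.205  0.252  0.33  -0.122 -0.039 -0.017]
```

Emit:
carry_out(series=[[0,0.25,0.33,-0.1,0,0],[0,0.25,0.33,-0.1,0,0],[0.8,0.25,0.33,-0.1,0,0],[1.6,0.25,0.33,-0.1,0,0],[2.4,0.25,0.33,-0.1,0,0],[3.2,0.25,0.33,-0.1,0,0],[4,0.25,0.33,-0.1,0,0],[4.7,0.25,0.33,-0.1,0,0],[5.2,0.25,0.33,-0.1,0,0],[5.2,0.25,0.33,-0.1,0,0]])

```text
time: 2.1
ee_pos: [506.7, 323.3, 88.4]
tcp_rot: [0.295, -0.299, 0.642, 0.641]
wrist_force: [-0.6, 0.4, -0.6]
opening: 85.1
```

```bash
python3 -c "
from h import *
go(tcp(STRAY))
cv2.imwrite('pics/s1.png',cv2.resize(bot.snapshot('scene')[150:310,320:540,::-1],None,fx=3,fy=3))"
```

```text
t 2.1 q [-0.377  0.898 -0.189  1.566 -0.195  1.312  1.143] pos [506.72  323.321  88.392] F [-0.57   0.441 -0.593] open 85.13580103117238 roterr [ 0.093 -0.335 -0.294]
row [-0.088 -0.103 -0.074  0.019 -0.067 -0.059]
```

View pics/s1.png

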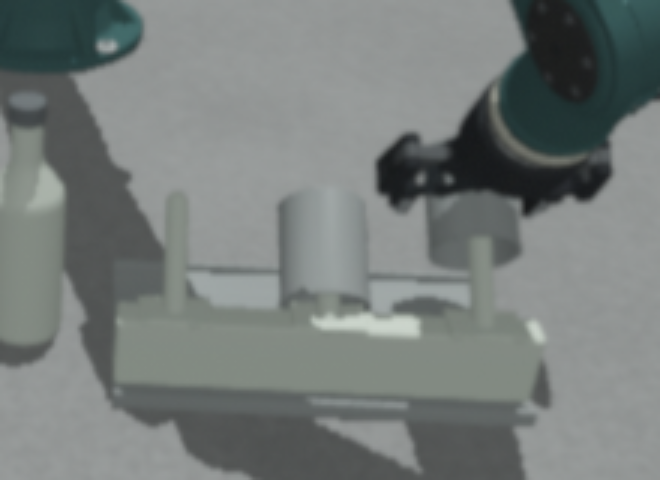

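The gripper straddles the stray cup evenly, with the mouth end at crop (473,250), and no contact force shows. I close the fingers.

Emit:
carry_out(series=[[0,0,0,0,0,0],[0,0,0,0,0,0],[0,0,0,0,0,0],[0,0,0,0,0,0],[0,0,0,0,0,0],[0,0,0,0,0,0],[0,0,0,0,0,0],[0,0,0,0,0,0],[0,0,0,0,0,0],[0,0,0,0,0,0]], claw=50, newtons=60)

```text
time: 3.15
ee_pos: [509.2, 324.3, 89.9]
tcp_rot: [0.297, -0.299, 0.641, 0.641]
wrist_force: [1.4, 2.8, 6.4]
opening: 61.5
```

```bash
python3 -c "
from h import *
go(tcp(STRAY))"
```

```text
t 3.15 q [-0.376  0.897 -0.189  1.562 -0.196  1.313  1.143] pos [509.16  324.27   89.949] F [1.39  2.807 6.372] open 61.507005973316375 roterr [ 0.089 -0.14  -0.109]
row [ 0.023 -0.068 -0.111  0.018 -0.028 -0.022]
```

Emit:
carry_out(series=[[-0.15,0,0,0,0,0],[-0.35,0,0,0,0,0],[-0.35,0.5,0,0,0,0],[-0.35,1,0,0,0,0],[-0.35,1.6,0,0,0,0],[-0.35,2.2,0,0,0,0],[-0.35,2.8,0,0,0,0],[-0.35,3.4,0,0,0,0],[-0.35,3.9,0,0,0,0],[-0.35,4,0,0,0,0]])

```text
time: 4.15
ee_pos: [437.1, 324.6, 162.6]
tcp_rot: [0.297, -0.3, 0.64, 0.642]
wrist_force: [0.7, 0.3, -1.5]
opening: 61.6
```

```bash
cat >> h.py <<'E'
T_LONG_STRAY=np.array([509.2,324.3,89.9]); T_SHORT=T_LONG_STRAY+[33.5,-210,-28.9]
E
python3 -c "
from h import *
go(T_SHORT+9*n+100*u)"
```

```text
t 4.15 q [-0.397  0.742 -0.217  1.712 -0.234  1.303  1.105] pos [437.059 324.603 162.586] F [ 0.712  0.344 -1.5  ] open 61.566968508752524 roterr [ 0.184 -0.148 -0.083]
row [ 0.056 -1.822 -8.418  0.037 -0.03  -0.017]
```

Emit:
carry_out(series=[[0,0,-1,0,0,0],[0,0,-2.3,0,0,0],[0,0,-3.6,0,0,0],[0,0,-4.9,0,0,0],[0,0,-6.2,0,0,0],[0,0,-7.4,0,0,0],[0,0,-8.2,0,0,0],[0,-0.4,-8.4,0,0,0],[0,-0.8,-8.4,0,0,0],[0,-0.8,-8.4,0,0,0]])

```text
time: 5.15
ee_pos: [454.5, 116.3, 148.4]
tcp_rot: [0.297, -0.3, 0.64, 0.642]
wrist_force: [0.3, 0.6, -1.4]
opening: 61.6
```

Run:
```python
from h import *
go(T_SHORT+9*n)
a=bot.snapshot('scene')[170:290,330:510,::-1];b=bot.snapshot('top')[195:305,120:330,::-1]
W=np.zeros((590,800,3),np.uint8);a=cv2.resize(a,None,fx=2.2,fy=2.2);b=cv2.resize(b,None,fx=2.9,fy=2.9)
W[:a.shape[0],:a.shape[1]]=a;W[265:265+b.shape[0],:b.shape[1]]=b[:325];cv2.imwrite('pics/s2.png',W[:, :620])
```

```text
t 5.15 q [-0.151  0.706 -0.14   1.843 -0.096  1.275  1.347] pos [454.506 116.274 148.448] F [ 0.35   0.602 -1.444] open 61.60529139794249 roterr [ 0.275 -0.103 -0.047]
row [ 0.048 -4.95  -0.103  0.055 -0.021 -0.009]
```

View pics/s2.png

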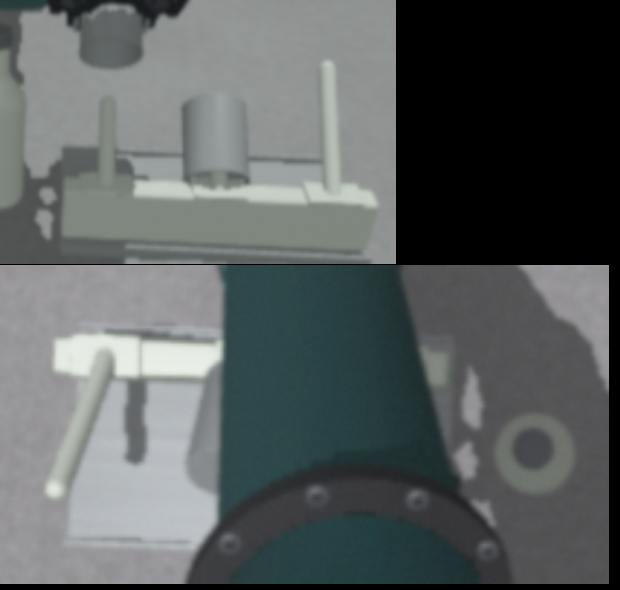

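The scene view shows the held cup at crop (111,50), in line with the free short peg at (108,140), and the long peg is free (top crop, tip at (56,490)). I insert.

Emit:
carry_out(series=[[0.05,-0.6,-0.1,0,0,0],[0.05,-1.2,-0.1,0,0,0],[0.05,-1.8,-0.1,0,0,0],[0.05,-2.4,-0.1,0,0,0],[0.05,-3,-0.1,0,0,0],[0.05,-3.6,-0.1,0,0,0],[0.05,-4.1,-0.1,0,0,0],[0.05,-4.5,-0.1,0,0,0],[0.05,-4.85,-0.1,0,0,0],[0.05,-4.85,-0.1,0,0,0]])

```text
time: 6.25
ee_pos: [545.7, 114.7, 69.4]
tcp_rot: [0.296, -0.3, 0.64, 0.643]
wrist_force: [0.4, -0.3, -1.8]
opening: 61.2
```

Run:
```python
from h import *
go(T_SHORT)
print(onz("top",[[139.3,272.6]],146.8))
```

```text
t 6.25 q [-0.142  0.895 -0.117  1.633 -0.067  1.301  1.371] pos [545.684 114.695  69.356] F [ 0.379 -0.335 -1.768] open 61.22470473014086 roterr [ 0.327 -0.161 -0.144]
row [ 0.332 -0.124 -0.016  0.065 -0.032 -0.029]
[[516.958 321.833 146.8  ]]
```

Emit:
carry_out(series=[[0.1,0,0,0,0,0],[0.2,0,0,0,0,0],[0.3,0,0,0,0,0],[0.3,-0.06,0,0,0,0],[0.3,-0.12,0,0,0,0],[0.3,-0.12,0,0,0,0],[0.3,-0.12,0,0,0,0],[0.3,-0.12,0,0,0,0],[0.3,-0.12,0,0,0,0],[0.3,-0.12,0,0,0,0]])

```text
time: 7.25
ee_pos: [542.5, 114.7, 62.1]
tcp_rot: [0.296, -0.299, 0.64, 0.643]
wrist_force: [-3.8, 0.3, 4.1]
opening: 61.5
```

Emit:
carry_out(series=[[0,0,0,0,0,0],[0,0,0,0,0,0],[0,0,0,0,0,0],[0,0,0,0,0,0],[0,0,0,0,0,0],[0,0,0,0,0,0],[0,0,0,0,0,0],[0,0,0,0,0,0],[0,0,0,0,0,0],[0,0,0,0,0,0]], claw=85)

```text
time: 8.25
ee_pos: [542.5, 114.7, 62.1]
tcp_rot: [0.296, -0.299, 0.64, 0.643]
wrist_force: [0.1, 0.4, 0.2]
opening: 85.1
```

Run:
```python
from h import *
go(T_SHORT+150*n)
```

```text
t 8.25 q [-0.142  0.902 -0.118  1.641 -0.067  1.288  1.371] pos [542.471 114.721  62.109] F [0.137 0.437 0.232] open 85.07207899536259 roterr [ 0.334 -0.165 -0.244]
row [-5.972 -0.01  -0.034  0.067 -0.033 -0.049]
```

Floor contact was felt at the expected place (force along the peg's axis), and the cup is released. I retract and then plan the tall cup's grasp.

Emit:
carry_out(series=[[-0.6,0,0,0,0,0],[-1.3,0,0,0,0,0],[-2.1,0,0,0,0,0],[-2.9,0,0,0,0,0],[-3.7,0,0,0,0,0],[-4.5,0,0,0,0,0],[-5.3,0,0,0,0,0],[-6.1,0,0,0,0,0],[-6.9,0,0,0,0,0],[-7,0,0,0,0,0]])

```text
time: 9.25
ee_pos: [657.6, 115.3, 197.2]
tcp_rot: [0.297, -0.3, 0.639, 0.642]
wrist_force: [-0.1, -0.7, -0.3]
opening: 85.0
```

```bash
cat >> h.py <<'E'
def yawed(az,tilt=0.):
    """tool x down, cup mouth horizontal at azimuth az deg; tool -y = mouth"""
    m=np.array([np.cos(np.radians(az)),np.sin(np.radians(az)),0]);t=np.radians(tilt);d=np.array([0,0,-1.])
    x=np.cos(t)*d+np.sin(t)*m;y=-(np.cos(t)*m-np.sin(t)*d);return R.from_matrix(np.c_[x,y,np.cross(x,y)])
TALL=np.array([472.2,-185.4,34]);AZ=-56.2
E
python3 - <<'E'
from h import *
t=bot.snapshot('top');s=bot.snapshot('scene')
cv2.imwrite('pics/top3.png',t[:,:,::-1]);cv2.imwrite('pics/scene3.png',s[:,:,::-1])
go(TALL+[0,0,250-25.],yawed(AZ)); print(yawed(AZ).as_matrix())
a=cv2.resize(s[160:290,330:510,::-1],None,fx=3,fy=3);cv2.imwrite('pics/s3.png',a)
E
```

```text
t 9.35 q [-0.136  0.876 -0.1    1.294 -0.067  1.661  1.368] pos [655.574 115.217 195.607] F [-0.453 -0.729 -0.543] open 85.05027307538278 roterr [ 54.172 -19.74  -36.884]
row [  2.833   7.308 -11.975  10.834  -3.948  -7.377]
[[ 0.    -0.556  0.831]
 [ 0.     0.831  0.556]
 [-1.     0.     0.   ]]
```

View pics/s3.png

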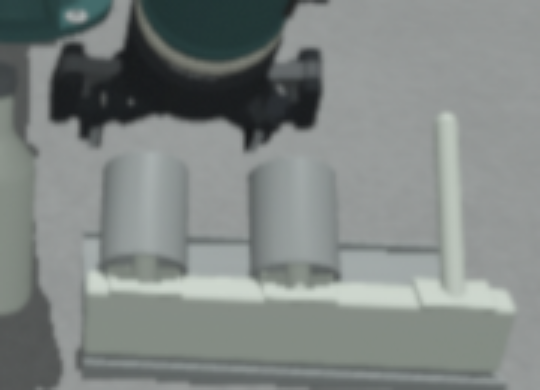

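The stray cup hangs fully home at crop (146,215), just like the resting cup at (294,215). Next I move over the bottle, at height, to the tall cup.

Run:
```python
from h import *
go([600,100,340],yawed(AZ))
```

```text
t 9.35 q [-0.136  0.876 -0.1    1.294 -0.067  1.661  1.368] pos [655.574 115.217 195.607] F [-0.453 -0.729 -0.543] open 85.05027307538278 roterr [ 54.172 -19.74  -36.884]
row [-2.974  5.43  -0.586 10.834 -3.948 -7.377]
```

Emit:
carry_out(series=[[-0.4,0.6,0,1.1,-0.4,-0.7],[-0.8,1.3,-0.1,2.2,-0.8,-1.5],[-1.2,2,-0.2,3.3,-1.2,-2.2],[-1.6,2.7,-0.3,4.4,-1.6,-3],[-2,3.4,-0.3,5.5,-2,-3.7],[-2.4,4.2,-0.4,6.6,-2.4,-4.5],[-2.7,4.8,-0.5,7.8,-2.8,-5.3],[-3,5.4,-0.6,8.8,-3.2,-6],[-3,5.4,-0.6,9.9,-3.6,-6.7],[-3,5.4,-0.6,10.8,-3.9,-7.4]])

```text
time: 10.35
ee_pos: [599.3, 98.9, 339.8]
tcp_rot: [0.677, -0.207, 0.677, 0.204]
wrist_force: [0.2, -0.1, 0.0]
opening: 85.1
```

Run:
```python
from h import *
go(TALL+[0,0,125],yawed(AZ))
```

```text
t 10.35 q [-0.371  0.337  0.174  1.772 -0.062  1.037  0.415] pos [599.35   98.886 339.775] F [ 0.213 -0.104  0.019] open 85.06016938436387 roterr [ 0.006 -0.064  0.235]
row [  7.27   -6.589 -10.545   0.001  -0.013   0.047]
```

Emit:
carry_out(series=[[0,-0.9,-1.5,0,0,0],[0,-1.9,-3,0,0,0],[0,-2.8,-4.5,0,0,0],[0,-3.7,-6,0,0,0],[0,-4.7,-7.5,0,0,0],[0,-5.6,-9,0,0,0],[1.2,-6.3,-10.1,0,0,0],[2.8,-6.6,-10.5,0,0,0],[4.4,-6.6,-10.5,0,0,0],[6,-6.6,-10.5,0,0,0]])

```text
time: 11.35
ee_pos: [471.2, -185.0, 188.9]
tcp_rot: [0.676, -0.206, 0.677, 0.204]
wrist_force: [0.4, 0.5, -0.7]
opening: 84.8
```

Run:
```python
from h import *
go(TALL+[0,0,-25],yawed(AZ))
```

```text
t 11.35 q [ 0.08   0.39   0.263  2.143 -0.164  0.625  1.045] pos [ 471.155 -184.969  188.873] F [ 0.403  0.535 -0.733] open 84.83356895165903 roterr [-0.095 -0.112  0.173]
row [ 7.195 -0.016  0.039 -0.019 -0.022  0.035]
```

Emit:
carry_out(series=[[1,0,0,0,0,0],[2,0,0,0,0,0],[3,0,0,0,0,0],[4,0,0,0,0,0],[5,0,0,0,0,0],[5.8,0,0,0,0,0],[6.4,0,0,0,0,0],[6.8,0,0,0,0,0],[7.1,0,0,0,0,0],[7.1,0,0,0,0,0]])

```text
time: 12.35
ee_pos: [470.3, -185.2, 10.7]
tcp_rot: [0.676, -0.206, 0.678, 0.204]
wrist_force: [-0.2, 0.2, 0.9]
opening: 84.8
```

Emit:
carry_out(series=[[0,0,0,0,0,0],[0,0,0,0,0,0],[0,0,0,0,0,0],[0,0,0,0,0,0],[0,0,0,0,0,0],[0,0,0,0,0,0],[0,0,0,0,0,0],[0,0,0,0,0,0],[0,0,0,0,0,0],[0,0,0,0,0,0]], claw=50, newtons=80)

```text
time: 13.35
ee_pos: [470.9, -185.2, 11.9]
tcp_rot: [0.677, -0.206, 0.677, 0.204]
wrist_force: [-0.5, 0.2, 4.2]
opening: 60.8
```

Run:
```python
from h import *
go([472,-185,340],yawed(AZ))
```

```text
t 13.35 q [ 0.209  0.7    0.102  2.224 -0.28   0.228  1.147] pos [ 470.895 -185.248   11.949] F [-0.54   0.157  4.155] open 60.805807941378895 roterr [-0.126 -0.095  0.153]
row [-13.122  -0.051   0.021  -0.025  -0.019   0.031]
```

Emit:
carry_out(series=[[-0.4,0,0,0,0,0],[-1.2,0,0,0,0,0],[-2.4,0,0,0,0,0],[-3.8,0,0,0,0,0],[-5.4,0,0,0,0,0],[-7,0,0,0,0,0],[-8.6,0,0,0,0,0],[-10.2,0,0,0,0,0],[-11.6,0,0,0,0,0],[-12.4,0,0,0,0,0]])

```text
time: 14.35
ee_pos: [470.9, -184.6, 325.6]
tcp_rot: [0.678, -0.207, 0.676, 0.203]
wrist_force: [-0.2, 0.6, -1.6]
opening: 60.7
```

```bash
cat >> h.py <<'E'
# TCP that puts the tall cup home: cup centre = tip-21n-58.5u ; cup centre = TCP+22n -0.9u (mouth = -u)
LT2=np.array([513.5,323,146.8])
T_TALL=LT2-21*n-58.5*u-22*n+0.9*u
E
python3 - <<'E'
from h import *
# long peg tip, free now: top3 picture and scene3 picture
print("pegs tri",tri((139.3,272),(330+445/3,160+116/3)))
print("T_TALL",T_TALL, "predicted from stray contact", T_LONG_STRAY)
go([480,60,320],yawed(0))
go(T_TALL+9*n+170*u)
E
```

```text
pegs tri (array([518.521, 325.234, 146.418]), np.float64(6.051916101507322))
T_TALL [529.984 323.     76.836] predicted from stray contact [509.2 324.3  89.9]
t 14.35 q [ 0.002  0.206  0.335  2.004 -0.081  0.939  0.965] pos [ 470.925 -184.592  325.628] F [-0.207  0.625 -1.628] open 60.701009762994644 roterr [-56.339  -0.063   0.365]
row [  0.19    7.943   5.725 -11.268  -0.013   0.073]
t 14.35 q [ 0.002  0.206  0.335  2.004 -0.081  0.939  0.965] pos [ 470.925 -184.592  325.628] F [-0.207  0.625 -1.628] open 60.701009762994644 roterr [-54.     19.586  37.037]
row [  5.215  18.38    9.067 -10.8     3.917   7.407]
```

Emit:
carry_out(series=[[0,0.8,0.6,-1.1,0,0],[0,1.6,1.2,-2.3,0,0],[0,2.4,1.7,-3.4,0,0],[0,3.2,2.3,-4.6,0,0],[0,4,2.9,-5.7,0,0],[0,4.9,3.5,-6.9,0,0],[0,5.7,4.1,-8,0,0],[0.1,6.5,4.7,-9.2,0,0],[0.1,7.3,5.3,-10.3,0,0],[0.2,7.9,5.7,-11.2,0,0]])

```text
time: 15.35
ee_pos: [479.1, 60.3, 320.3]
tcp_rot: [-0.501, 0.502, -0.5, -0.498]
wrist_force: [-0.4, 0.2, -2.4]
opening: 60.8
```

Run:
```python
from h import *
go(T_TALL+9*n+170*u+[0,0,40])
s=bot.snapshot('scene');c=proj("scene",bot.read_state()["ee_pos"])[0].astype(int);print(c)
cv2.imwrite('pics/s4.png',cv2.resize(s[max(0,c[1]-80):c[1]+70,c[0]-90:c[0]+90,::-1],None,fx=4,fy=4,interpolation=2))
```

```text
t 15.35 q [-0.251  0.174  0.034  2.043 -0.002  0.92   1.353] pos [479.102  60.295 320.261] F [-0.399  0.19  -2.447] open 60.791821860168874 roterr [-0.114 -0.171 40.305]
row [ 3.439  2.97  10.518 -0.023 -0.034  8.061]
[357 109]
```

View pics/s4.png

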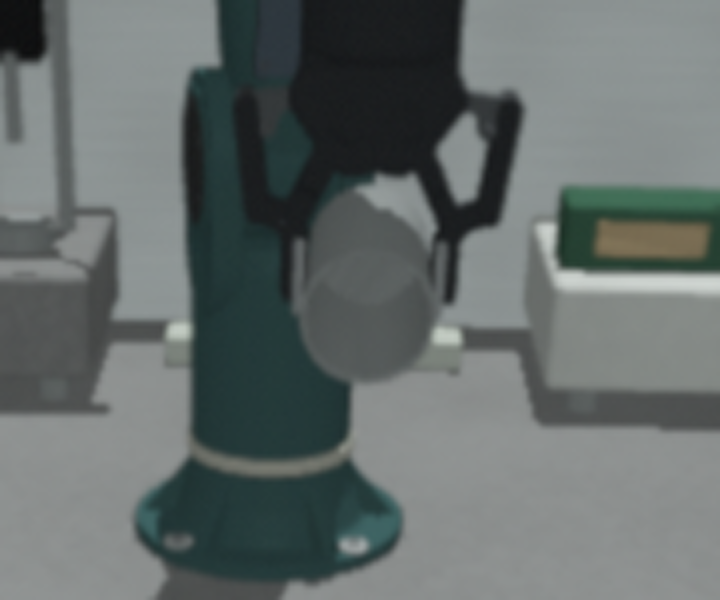

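The picture shows the open mouth facing the camera (crop (370,315), inner floor visible), so the mouth points to +x as assumed. I go to the approach pose in front of the long peg.

Emit:
carry_out(series=[[0,0.4,1.1,0,0,0.8],[0,0.9,2.3,0,0,1.8],[0,1.3,3.6,0,0,2.8],[0.3,1.7,4.9,0,0,3.8],[0.8,2.1,6.2,0,0,4.8],[1.4,2.4,7.5,0,0,5.8],[2,2.6,8.7,0,0,6.7],[2.7,2.8,9.8,0,0,7.5],[3.4,3,10.5,0,0,8.1],[3.4,3,10.5,0,0,8.1]])

```text
time: 16.4
ee_pos: [401.4, 326.7, 231.1]
tcp_rot: [0.293, -0.299, 0.642, 0.642]
wrist_force: [-1.1, -0.9, -2.0]
opening: 60.8
```

Run:
```python
from h import *
go(T_TALL+9*n+140*u)
```

```text
t 16.4 q [-0.476  0.625 -0.135  1.752 -0.301  1.384  1.118] pos [401.446 326.688 231.079] F [-1.07  -0.892 -1.991] open 60.81580106831632 roterr [ 0.2   -0.418 -0.474]
row [ 1.043 -2.313 -0.148  0.04  -0.084 -0.095]
```

Emit:
carry_out(series=[[0.2,0,0,0,0,0],[0.5,-0.3,-0.1,0,-0.1,-0.1],[0.8,-0.7,-0.1,0,-0.1,-0.1],[1,-1.1,-0.1,0,-0.1,-0.1],[1.05,-1.5,-0.1,0,-0.1,-0.1],[1.05,-1.9,-0.1,0,-0.1,-0.1],[1.05,-2.2,-0.1,0,-0.1,-0.1],[1.05,-2.3,-0.1,0,-0.1,-0.1],[1.05,-2.3,-0.1,0,-0.1,-0.1],[1.05,-2.3,-0.1,0,-0.1,-0.1]])

```text
time: 17.4
ee_pos: [428.1, 324.4, 174.0]
tcp_rot: [0.299, -0.299, 0.639, 0.642]
wrist_force: [-1.2, -0.8, -1.4]
opening: 60.6
```

Run:
```python
from h import *
go(T_TALL+9*n)
s=bot.snapshot('scene')[130:280,390:560,::-1]
cv2.imwrite('pics/s5.png',cv2.resize(s,None,fx=4,fy=4,interpolation=2))
```

```text
t 17.4 q [-0.459  0.712 -0.126  1.733 -0.289  1.314  1.157] pos [428.055 324.378 173.995] F [-1.23 -0.79 -1.41] open 60.601493117436796 roterr [0.222 0.087 0.015]
row [-0.002 -5.621 -0.077  0.044  0.017  0.003]
```

View pics/s5.png

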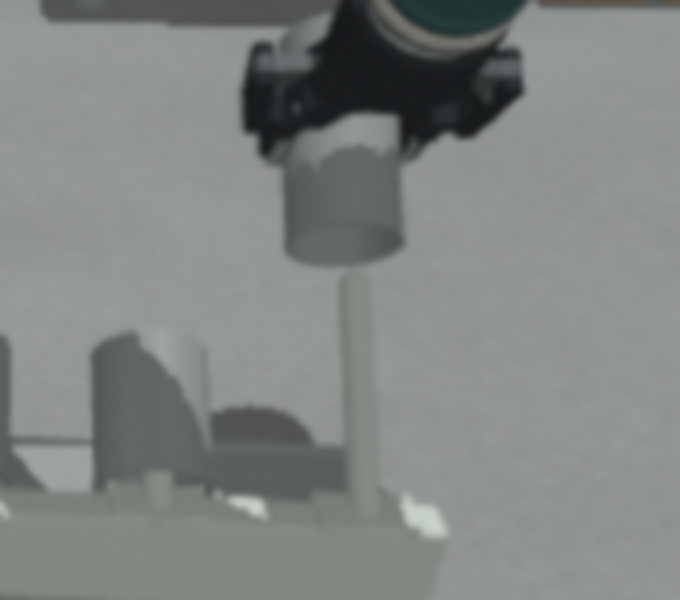

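The cup's mouth (crop (344,243)) is in line with the long peg's tip at (355,280), within the perspective lean. I insert.

Emit:
carry_out(series=[[0,-0.6,0,0,0,0],[0,-1.3,0,0,0,0],[0,-2,0,0,0,0],[0,-2.7,0,0,0,0],[0,-3.4,0,0,0,0],[0,-4,0,0,0,0],[0,-4.6,0,0,0,0],[0,-5.1,0,0,0,0],[0,-5.3,0,0,0,0],[0,-5.3,0,0,0,0]])

```text
time: 18.45
ee_pos: [529.7, 324.7, 88.4]
tcp_rot: [0.299, -0.299, 0.64, 0.642]
wrist_force: [0.3, 0.5, -2.0]
opening: 60.6
```

Run:
```python
from h import *
go(T_TALL)
```

```text
t 18.45 q [-0.42   0.912 -0.096  1.516 -0.247  1.35   1.205] pos [529.743 324.725  88.356] F [ 0.324  0.525 -1.961] open 60.59639386196437 roterr [ 0.202  0.078 -0.016]
row [ 0.347 -0.303 -0.071  0.04   0.016 -0.003]
```

Still free, with about 7.5 mm to go along the peg. I lower the cup onto the peg and ease it home until contact.

Emit:
carry_out(series=[[0.1,0,0,0,0,0],[0.2,0,0,0,0,0],[0.3,0,0,0,0,0],[0.3,-0.1,0,0,0,0],[0.3,-0.15,0,0,0,0],[0.3,-0.2,0,0,0,0],[0.3,-0.25,0,0,0,0],[0.3,-0.25,0,0,0,0],[0.3,-0.25,0,0,0,0],[0.3,-0.25,0,0,0,0]])

```text
time: 19.45
ee_pos: [530.0, 324.7, 78.5]
tcp_rot: [0.299, -0.299, 0.639, 0.642]
wrist_force: [1.1, 0.3, -2.2]
opening: 60.8
```

Run:
```python
from h import *
go(T_TALL)
```

```text
t 19.45 q [-0.42   0.924 -0.096  1.517 -0.246  1.337  1.208] pos [530.006 324.7    78.512] F [ 1.115  0.266 -2.23 ] open 60.80259673374158 roterr [0.192 0.085 0.023]
row [ 0.052 -0.042 -0.068  0.038  0.017  0.005]
```

Emit:
carry_out(series=[[0,-0.04,0,0,0,0],[0,-0.08,0,0,0,0],[0,-0.12,0,0,0,0],[0,-0.16,0,0,0,0],[0,-0.2,0,0,0,0],[0,-0.2,0,0,0,0],[0,-0.2,0,0,0,0],[0,-0.2,0,0,0,0],[0,-0.2,0,0,0,0],[0,-0.2,0,0,0,0]])

```text
time: 20.45
ee_pos: [531.6, 324.8, 77.0]
tcp_rot: [0.296, -0.298, 0.64, 0.643]
wrist_force: [-4.1, -1.3, 5.2]
opening: 60.7
```

Contact: the force rises along the peg's axis, so the floor is on the tip. I release and retract.

Emit:
carry_out(series=[[0,0,0,0,0,0],[0,0,0,0,0,0],[0,0,0,0,0,0],[0,0,0,0,0,0],[0,0,0,0,0,0],[0,0,0,0,0,0],[0,0,0,0,0,0],[0,0,0,0,0,0],[0,0,0,0,0,0],[0,0,0,0,0,0]], claw=85)

```text
time: 21.45
ee_pos: [531.6, 324.8, 77.0]
tcp_rot: [0.297, -0.298, 0.64, 0.643]
wrist_force: [-0.7, 0.3, -0.2]
opening: 84.9
```

Emit:
carry_out(series=[[-0.4,0,0,0,0,0],[-1,0,0,0,0,0],[-1.8,0,0,0,0,0],[-2.6,0,0,0,0,0],[-3.4,0,0,0,0,0],[-4.3,0,0,0,0,0],[-5.4,0,0,0,0,0],[-6.6,0,0,0,0,0],[-7.8,0,0,0,0,0],[-8,0,0,0,0,0]])

```text
time: 22.45
ee_pos: [664.5, 324.4, 232.8]
tcp_rot: [0.3, -0.299, 0.639, 0.642]
wrist_force: [-0.0, -0.4, 0.0]
opening: 84.5
```

Emit:
carry_out(series=[[-0.5,0,1,0,0,0],[-1,0,2.5,0,0,0],[-1.5,0,4,0,0,0],[-2,0,5.5,0,0,0],[-2,0,7,0,0,0],[-2,0,8,0,0,0],[-2,0,8,0,0,0],[-2,0,8,0,0,0],[-2,0,8,0,0,0],[-2,0,8,0,0,0]])

```text
time: 23.45
ee_pos: [697.3, 522.4, 272.8]
tcp_rot: [0.3, -0.299, 0.639, 0.642]
wrist_force: [0.3, 0.6, -0.0]
opening: 84.5
```

Run:
```python
from h import *
a=bot.snapshot('scene')[150:290,220:520,::-1];b=bot.snapshot('top')[195:305,110:450,::-1]
W=np.zeros((590,800,3),np.uint8);a=cv2.resize(a,None,fx=2.3,fy=2.3);b=cv2.resize(b,None,fx=2.3,fy=2.3)
W[:a.shape[0],:a.shape[1]]=a;W[330:330+b.shape[0],:b.shape[1]]=b;cv2.imwrite('pics/s6.png',W)
f=LT2-21*n
print("pred home floor corners scene",proj("scene",[f+4*u+31*n])*1,"->crop",(proj("scene",[f+4*u+31*n,f+4*u+31*n-8*u])-[220,150])*2.3, "mouth",(proj("scene",[f-121*u,f-121*u-31*n])-[220,150])*2.3)
print("top floor ctr",(proj("top",[f+4*u,f+4*u-31*n])-[110,195])*2.3+[0,330])
s=bot.read_state();print(s["time"],s["ee_pos"],s["wrist_force"])
```

```text
pred home floor corners scene [[476.594 194.147]] ->crop [[590.166 101.538]
 [590.636 109.627]] mouth [[587.147 241.211]
 [577.287 249.267]]
top floor ctr [[ 70.598 532.303]
 [ 79.328 555.076]]
23.55 [697.149 522.775 272.998] [ 0.118 -0.309  0.195]
```

View pics/s6.png

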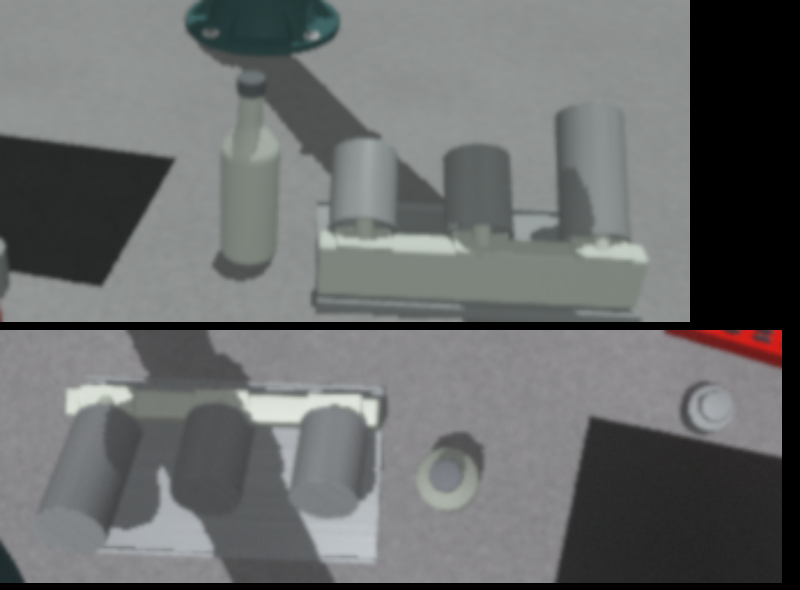

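All three cups hang home. The tall cup's top edge is at crop (590,103), against 101.5 predicted (about 1 px per mm). The bottle, weight and bin look undisturbed, and the wrist force is near zero. I hand in.

```bash
python3 -c "
from station import bot
print(bot.finish_job())"
```

```text
the job is handed in; nothing more can be done
None
```

The job is handed in at about 23.6 s of the 64 s allowed; no verdict is reported. The short cup that was on the long peg now hangs on the free short peg, and the tall cup hangs on the long peg. Both are mouth-down, released, and were pushed along the peg until contact force along its axis showed the inside floor on the tip.

- **Final pictures:** In the last picture of each camera all three cups hang in line with their pegs. The tall cup's floor end was within about 2 mm of its predicted place. The short cups looked equally far home, but I judged that by eye. I did not measure the cups' speeds or tilt angles.
- **Bystanders and arm:** The bottle and weight looked undisturbed. Only a corner of the red bin was in the final view, but the arm never came near it. The arm is clear of everything, with wrist force near zero.
- **Disagreements:** The two camera views missed each other by 6–8 mm when I triangulated peg tips and the bottle. The long peg's tip came out about 2–5 mm farther from the robot than my model had it, and contact came about 2 mm later than planned. I relied on the felt contact rather than the model for the final push.

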